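Hang the slide tray on the drying easel

ROBOT

A 7-joint arm with a two-finger parallel gripper is mounted at the origin on the work surface. World frame = base frame: x ahead of the robot, y to its left, z up, the work surface at z = 0. Lengths are in m, angles in rad, forces in N, time in s.
With the tool pointing down it reaches from about 0.425 to 0.875 m from the base axis. Payload 4.7 kg.
Tool frame: the origin (TCP) lies where the fingers leave the gripper's body, on its centre line; the fingertips stand 70 mm ahead of it and the grasp point (between the pads) lies 51 mm ahead of it; z points along the fingers, y is the line along which they close (so a half turn about z gives the same grasp; the last joint's range is limited). The gripper opens to 87 mm and grips with 3 to 60 N. Pads are 19 mm wide; open, the fingers measure 117 mm over their backs; the gripper's body (75 mm by 190 mm) begins 51 mm behind the grasp point.
Start: joints at [-1.176, 0.321, -0.07, 1.45, 0.023, 1.371, -0.057], TCP at [0.242, 0.603, 0.292] pointing down, gripper open.
Joint ranges: [-2.86, 2.86], [-0.3, 2.09], [-1.38, 1.24], [0.06, 2.45], [-1.56, 4.7], [0.09, 2.05], [-2.69, 2.69]. Speed limits (rad/s): [2.57, 2.57, 3.14, 3.14, 3.14, 3.14, 3.14].

INTERFACE

Orientations are given as a rotation vector (axis times angle).
In Python, from bench import get_state, get_image, get_calibration, close_job gives the robot as it stands.
- The arm moves only by the tool send_rows, never from a script. Its argument "rows" is a list of rows, each an object of numbers: "hand": the finger opening in mm, from 0 to 87; "x", "y", "z": the shift along the world's x, y, z in mm; "roll": the turn about the world's z in degrees. A call has 1 to 10 rows; each row shifts and turns the commanded pose from where the row before left it; what a row does not reach is not made up. A row lasts 1/10 s, in which the tool goes at most 50 mm and 8.59 degrees, less where a joint would pass 70% of its speed; a pose out of reach is approached as far as the arm can. A call is refused whole if a number of a shift passes 50 or a number of a turn 8.59, either way. A call with a gripper value outside its range is refused whole. The fingers move at their own pace and stop on an object; "force" is the grip in N (left out, the last holds). Time passes only in rows, so rows that do not move let the fingers close. It gives the time, the measured TCP pose, the force, the opening and the grip force at its end, in the units of the state.
- get_state(): the state, without advancing time (a new reading comes with each control period).
- get_image(name): name is "side" or "top" or "wrist"; returns the picture (400x640x3 uint8, blue, green, red); there is no depth.
- get_calibration(name): a dict with "mtx" (3x3 intrinsics, pixels), "world_from_camera" (4x4, takes a point from camera to world coordinates). Camera axes: x right, y down, z forward; pixel columns grow to the right and rows downward; lengths in m; the calibration is good to about 2 mm. A picture is of the moment at which its call begins: read the wrist's pose just before it. get_calibration takes no time and is no camera call; for the wrist camera it gives the pose at the moment of the call.
- close_job(): hands the job in; it is judged then, once.
The state is a dict: "time": time; "joint_positions": joint angles; "qd": joint speeds; "joint_torque": joint torques, N m; "position": TCP position; "tool_rot": TCP orientation; "ft_force": force on the tool from outside, world axes, zero at the start; "torque": the same for the moment, N m; "grip_width": opening from 0.0 (shut) to 1.0 (fully open); "grip_force": force on a finger pad.
Only numpy, scipy, OpenCV 4.12 (cv2) and the standard library are available. Lean on these libraries where they do the work, as an engineer would, in place of code of your own. Each camera call takes 0.05 s, during which the arm holds its last target. There are 200 camera calls.

TASK

Pick up the aluminium microscope-slide tray by its black grip block, fit both of its keyholes over the two headed pegs of the sloping drying easel so that the tray lies flat on the board, then slide it down the slope until the pegs sit fully home in the ends of the slots, and let go. Feel for the pegs gently (never force the tray against the easel with 40 N or more), and leave everything else on the bench where it stands.

Things in the scene. Friction and masses are not known exactly. Their poses are not given: they have to be found in the camera images.
- tray: Aluminium tray lying flat on the bench: plate 110 (x) x 170 (y) x 5 mm (z), about 0.3 kg; origin at the centre of its underside, z up out of its top. Its grip block stands at its centre; two glass slides lie fixed on top beside it (y = 24 to 50 mm either way, at most 3 mm above the plate). Keyholes at y = +65 and -65 mm.
- tray_grip (a point): Middle of the black grip block on the tray's centre, 23 mm above the tray's underside. The block is 16 mm (tray's x) x 40 mm (y) and 36 mm high, from the plate's top at 5 mm to 41 mm above the underside. Axes as the tray's.
- tray_keyhole (a point): Centre of the entry of the keyhole on the tray's +y side, at the underside (x = 0, y = +65 mm of the tray); its twin is at y = -65 mm. Both go right through: a rectangular entry 19 mm (x) by 18 mm (y), continued towards the tray's +x by a slot 11 mm wide that ends 21.5 mm from the entry's centre. Axes as the tray's.
- board: Grey face board of the drying easel (fixed to the bench), 170 x 210 x 12 mm, tilted 25 degrees, on rubber pads that give about 3 N per mm along its z, 6 mm at most: +x points up the slope (away from the robot), y level along it, z out of the face. Origin on the face, 55 mm above the bench; face x = -75 to +95, y = -105 to +105 mm. Tray hung fully home: its origin at x = 0, z = 0 and y = the pegs' midpoint, its x along the board's x.
- peg_bar (a point): Middle of the peg bar's range, on the board's face at its x = +18 mm, y = 0; axes as the board's. Two steel pegs square to the face, 130 mm apart along y: neck 7 mm thick, 8 mm high, then a head 15 mm across, 6 mm thick, rim bevelled 1.5 mm (top 14 mm off the face). Their true midpoint lies anywhere from y = -13 to +13 mm of this point, clamped, new every time, not measured: feel or look.
- beaker: glass beaker, 68 mm across, 90 mm high, a bystander; origin at the centre of its underside
- dish: clear shallow dish, 86 mm across, 15 mm high, a bystander; origin at the centre of its underside
- cylinder: clear measuring cylinder, 134 mm high on a 66 mm foot, a bystander; origin at the centre of its underside
- dropper: amber dropper bottle, 40 mm across, 75 mm high, a bystander; origin at the centre of its underside
- jar: clear jar with a white cap, 70 mm across, 70 mm high, a bystander; origin at the centre of its underside
- marker: grey marker pen, 14 mm thick, 130 mm long, lying on the bench, a bystander; origin at the middle of its underside
There are look-alikes about, which are no part of the job. Of the things shaped like the tray, the aluminium one is meant.

How it is judged:
On the way:
1. both pegs are through the tray's keyholes and the tray lies flat on the board, not yet slid home (z of tray in the frame of board between -0.003 and 0.003 m and y of tray in the frame of board between -0.0165 and 0.0165 m and x of tray in the frame of board between -0.004 and 0.024 m and angle between the z axis of tray and the z axis of board, either way round below 0.04 rad and angle between the x axis of tray and the x axis of board, either way round below 0.06 rad and x of tray in the frame of board above 0.006 m), for 0.04 s.
At the end, for the whole second after the job is handed in: The tray hangs on both pegs, flat on the board (underside within 3 mm of the face, within 2.3 degrees), square to it within 3.4 degrees, slid down to within 3 mm of fully home, released and at rest; every bystander within 30 mm of where it stood (z of tray in the frame of board between -0.003 and 0.003 m and y of tray in the frame of board between -0.0165 and 0.0165 m and x of tray in the frame of board between -0.004 and 0.003 m and angle between the z axis of tray and the z axis of board, either way round below 0.04 rad and angle between the x axis of tray and the x axis of board, either way round below 0.06 rad and linear speed of tray below 0.01 m/s and contact force between the fingers and tray below 0.1 N and distance of each of beaker, dish, cylinder, dropper, jar, marker from where it was at the start of the episode below 0.03 m); the robot touches nothing.
It fails at once if the tray is forced against the easel or its pegs with more than 40 N (contact force between tray and board above 40 N).
It fails at once if a bystander is pushed more than 30 mm (distance of any of beaker, dish, cylinder, dropper, jar, marker from where it was at the start of the episode above 0.03 m).
It also fails if it takes over 72 s, if anything falls off the work surface, if the arm or the gripper's body presses on something with over 40 N, if the wrist force passes 120 N, or if a joint passes its speed limit or range.

## Working session

There is one attempt and no reset: what is moved stays moved. The work goes in short steps, Python scripts to look and compute and a tool call to move; the robot and the scene stay as the last step left them, time stands still between calls to the robot, and variables do not carry over. Pictures are saved under pics/ and viewed, at most 10 in all, crops included, and the job is handed in when it is done.

Besides the shell and the picture viewer there is one more tool, called after "Call:" in YAML: its name, and indented under it one key for each argument. send_rows: Moves the arm, as the interface text tells. Its arguments: {"type":"object","properties":{"rows":{"type":"array","items":{"type":"object","properties":{"hand":{"type":"number"},"x":{"type":"number"},"y":{"type":"number"},"z":{"type":"number"},"roll":{"type":"number"}}}},"force":{"type":"number"}},"required":["rows"]}

```bash
ls; mkdir -p pics
cat > h.py <<'E'
import numpy as np, cv2
from bench import *
def cal(n):
    c=get_calibration(n); return np.array(c["mtx"]),np.array(c["world_from_camera"])
def ray(n,px,c=None):
    K,T=c or cal(n); p=np.atleast_2d(np.array(px,float))
    d=np.c_[p,np.ones(len(p))]@np.linalg.inv(K).T@T[:3,:3].T
    return T[:3,3],d
def onplane(n,px,z=0.,nrm=(0,0,1),c=None,p0=None):
    o,d=ray(n,px,c); nrm=np.array(nrm,float); p0=np.array([0,0,z]) if p0 is None else np.array(p0)
    return o+d*(((p0-o)@nrm)/(d@nrm))[:,None]
def proj(n,P,c=None):
    K,T=c or cal(n); P=np.atleast_2d(P); q=(P-T[:3,3])@T[:3,:3]@K.T; return q[:,:2]/q[:,2:]
E
python3 - <<'E'
from h import *
for n in ("top","side","wrist"):
    cv2.imwrite(f"pics/{n}0.png",get_image(n)); K,T=cal(n); print(n,K.round(1).tolist(),T.round(3).tolist())
s=get_state(); print(s)
E
```

```text
pics
top [[425.2, 0.0, 322.5], [0.0, 425.2, 199.2], [0.0, 0.0, 1.0]] [[-0.023, -0.995, 0.092, 0.425], [-1.0, 0.022, -0.017, 0.006], [0.015, -0.092, -0.996, 1.264], [0.0, 0.0, 0.0, 1.0]]
side [[470.9, 0.0, 327.1], [0.0, 470.9, 198.4], [0.0, 0.0, 1.0]] [[-0.985, -0.123, 0.123, 0.349], [-0.174, 0.683, -0.71, 1.102], [0.003, -0.72, -0.694, 1.148], [0.0, 0.0, 0.0, 1.0]]
wrist [[351.0, 0.0, 322.1], [0.0, 351.0, 197.3], [0.0, 0.0, 1.0]] [[0.373, 0.9, 0.227, 0.18], [0.928, -0.361, -0.093, 0.629], [-0.002, 0.245, -0.97, 0.383], [0.0, 0.0, 0.0, 1.0]]
{'time': 0.15, 'joint_positions': array([-1.17590521,  0.32167135, -0.07007655,  1.45138784,  0.02260967,
        1.37079786, -0.05692671]), 'qd': array([ 0.00103831, -0.00249834,  0.00068694, -0.0022012 ,  0.00053045,
       -0.0009418 ,  0.00032201]), 'joint_torque': array([-4.41956608e-04, -4.91798866e+01, -4.04860843e-01, -3.12877357e+01,
       -6.40423223e-02,  4.06337832e-02,  1.18539701e-04]), 'position': array([0.24150431, 0.6031331 , 0.29140401]), 'tool_rot': array([-5.94516049e-01, -3.08463923e+00,  2.30370060e-03]), 'ft_force': array([ 0.66300631,  0.42069756, -0.77423967]), 'torque': array([0.00174199, 0.04989035, 0.01550181]), 'grip_force': 0.0, 'grip_width': 1.0001175073493815}
```

View pics/top0.png

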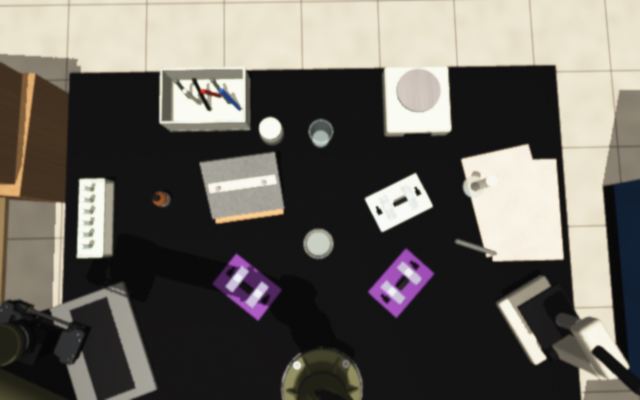

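View pics/side0.png

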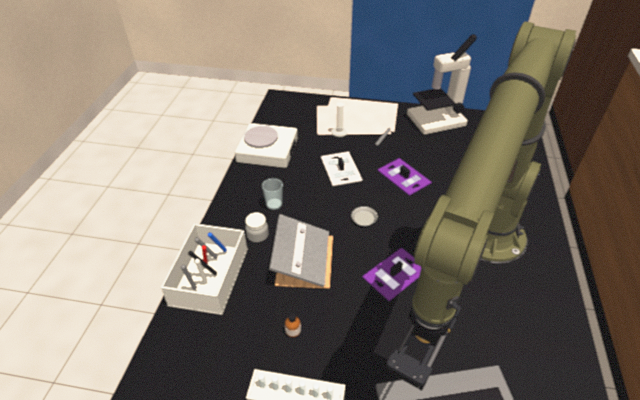

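Run:
```python
from h import *
im=cv2.imread("pics/top0.png"); s=cv2.imread("pics/side0.png")
a=cv2.resize(im[165:240,355:445],None,fx=4.4,fy=4.4,interpolation=2)[:300,:400]
b=cv2.resize(im[145:230,190:295],None,fx=3.8,fy=3.8,interpolation=2)[:300,:400]
c=cv2.resize(s[145:195,315:370],None,fx=6,fy=6,interpolation=2)[:300,:400]
d=cv2.resize(s[205:295,260:345],None,fx=3.3,fy=3.3,interpolation=2)[:300,:400]
o=np.zeros((600,800,3),np.uint8)
for k,(p,y,x) in enumerate([(a,0,0),(b,0,400),(c,300,0),(d,300,400)]): o[y:y+p.shape[0],x:x+p.shape[1]]=p
cv2.imwrite("pics/crops0.png",o)
g=cv2.cvtColor(im,cv2.COLOR_BGR2GRAY)
m=np.zeros_like(g); m[165:240,355:445]=(g[165:240,355:445]>110)
m=cv2.morphologyEx(m,cv2.MORPH_CLOSE,np.ones((13,13)))
ct=max(cv2.findContours(m,0,2)[0],key=cv2.contourArea)
P=onplane("top",ct.reshape(-1,2),0.005)
r=cv2.minAreaRect((P[:,:2]*1000).astype(np.float32)); print("tray rect",r)
```

```text
tray rect ((528.658935546875, -242.41134643554688), (115.33141326904297, 175.17124938964844), 24.98194122314453)
```

View pics/crops0.png

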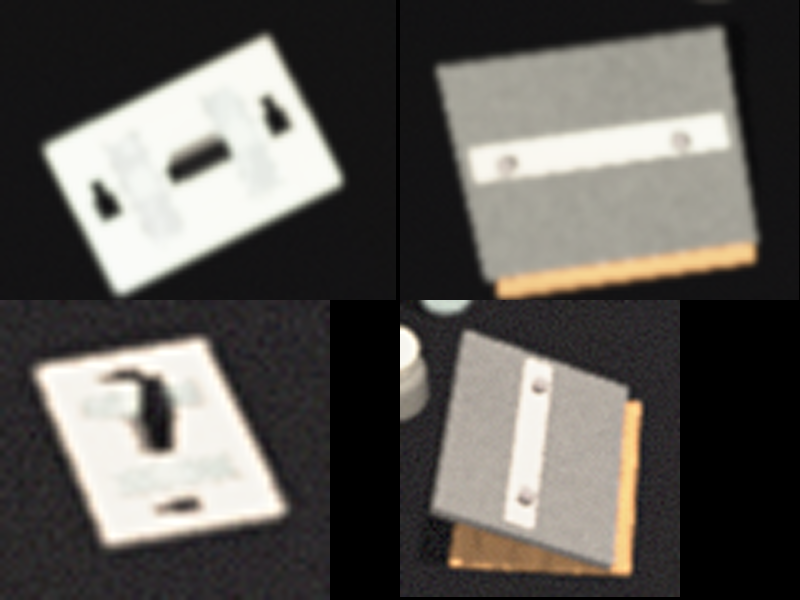

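Call:
send_rows:
  rows:
    - {"x": 28, "y": -38, "z": 2, "roll": 2.9}
    - {"x": 28, "y": -38, "z": 2, "roll": 2.9}
    - {"x": 28, "y": -38, "z": 2, "roll": 2.9}
    - {"x": 28, "y": -38, "z": 2, "roll": 2.9}
    - {"x": 28, "y": -38, "z": 2, "roll": 2.9}
    - {"x": 28, "y": -38, "z": 2, "roll": 2.9}
    - {"x": 28, "y": -38, "z": 2, "roll": 2.9}
    - {"x": 28, "y": -38, "z": 2, "roll": 2.9}
    - {"x": 28, "y": -38, "z": 2, "roll": 2.9}
    - {"x": 28, "y": -38, "z": 2, "roll": 2.9}

```text
schema error: expected keys hand, x, y, z, roll
```

Call:
send_rows:
  rows:
    - {"x": 0}
    - {"x": 0}

```text
schema error: expected keys hand, x, y, z, roll
```

Run:
```python
from h import *
s=get_state(); print(s["time"],s["position"],s["tool_rot"],s["qd"].round(3))
K,T=cal("wrist"); np.savez("w1.npz",K=K,T=T)
cv2.imwrite("pics/w1.png",get_image("wrist"))
```

```text
0.15 [0.24150431 0.6031331  0.29140401] [-5.94516049e-01 -3.08463923e+00  2.30370060e-03] [ 0.001 -0.002  0.001 -0.002  0.001 -0.001  0.   ]
```

View pics/w1.png

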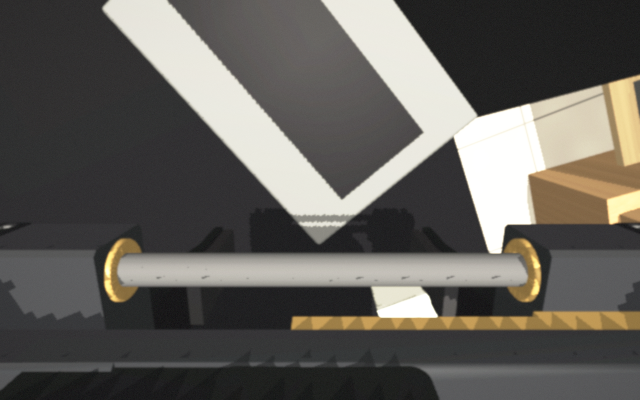

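Call:
send_rows:
  rows:
    - {"hand": 87, "x": 35, "y": -33, "z": 3, "roll": 2.4}
    - {"hand": 87, "x": 35, "y": -33, "z": 3, "roll": 2.4}
    - {"hand": 87, "x": 35, "y": -33, "z": 3, "roll": 2.4}
    - {"hand": 87, "x": 35, "y": -33, "z": 3, "roll": 2.4}
    - {"hand": 87, "x": 35, "y": -33, "z": 3, "roll": 2.4}
    - {"hand": 87, "x": 35, "y": -33, "z": 3, "roll": 2.4}
    - {"hand": 87, "x": 35, "y": -33, "z": 3, "roll": 2.4}
    - {"hand": 87, "x": 35, "y": -33, "z": 3, "roll": 2.4}
    - {"hand": 87, "x": 35, "y": -33, "z": 3, "roll": 2.4}
    - {"hand": 87, "x": 35, "y": -33, "z": 3, "roll": 2.4}

```text
time: 1.2
position: [0.5927, 0.2719, 0.3224]
tool_rot: [-0.063, 3.141, 0.0]
ft_force: [0.1, 0.8, -1.0]
grip_width: 0.998
grip_force: 0.0
```

Call:
send_rows:
  rows:
    - {"hand": 87, "x": 35, "y": -30, "z": 0, "roll": 2.4}
    - {"hand": 87, "x": 34, "y": -30, "z": 0, "roll": 2.6}
    - {"hand": 87, "x": 0, "y": 0, "z": 0, "roll": 0}
    - {"hand": 87, "x": 0, "y": 0, "z": 0, "roll": 0}
    - {"hand": 87, "x": 0, "y": 0, "z": 0, "roll": 0}

```text
time: 1.7
position: [0.6597, 0.215, 0.322]
tool_rot: [0.199, -3.134, -0.002]
ft_force: [-0.1, 1.1, 0.2]
grip_width: 0.998
grip_force: 0.0
```

Run:
```python
from h import *
s=get_state(); print(s["time"],s["position"],s["tool_rot"],s["qd"].round(3))
K,T=cal("wrist"); np.savez("w1.npz",K=K,T=T)
cv2.imwrite("pics/w2.png",get_image("wrist"))
```

```text
1.7 [0.65974757 0.21502996 0.32196658] [ 1.99324336e-01 -3.13421360e+00 -1.92555424e-03] [-0.017 -0.011 -0.01   0.001  0.004 -0.003  0.003]
```

View pics/w2.png

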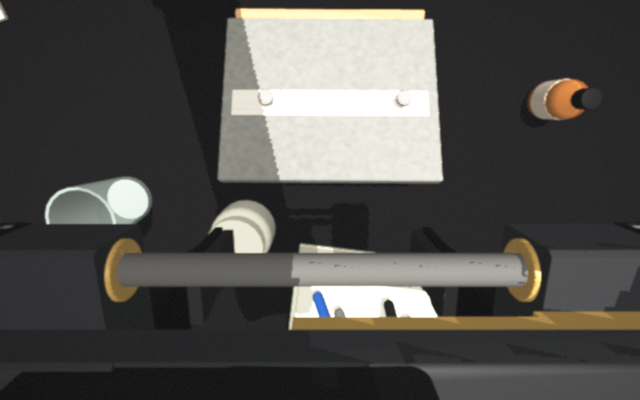

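Run:
```python
from h import *
im=cv2.imread("pics/w2.png"); g=cv2.cvtColor(im,cv2.COLOR_BGR2GRAY); hsv=cv2.cvtColor(im,cv2.COLOR_BGR2HSV)
for r in (60,140): print("row",r,g[r,212:234],g[r,426:448])
for c in (240,330,420): print("col",c,g[4:26,c],hsv[4:26,c,1],g[174:190,c])
a=cv2.resize(im[78:118,226:306],None,fx=10,fy=7.5,interpolation=2)[:300]
b=cv2.resize(im[78:118,364:444],None,fx=10,fy=7.5,interpolation=2)[:300]
cv2.imwrite("pics/pegs.png",np.vstack([a,b]))
```

```text
row 60 [ 29  27  31  30  28  29  29  27  30  29  27  36  69 106 129 134 133 135
 138 140 146 146] [232 232 232 233 232 230 228 226 205 153  81  41  42  42  41  41  39  39
  40  42  41  41]
row 140 [ 28  27  28  27  27  31  36  65 107 134 139 139 141 139 137 139 140 141
 140 140 139 138] [230 230 231 231 232 234 234 234 233 232 231 230 225 199 133  67  44  42
  43  41  39  40]
col 240 [ 37  38  36  63 136 203 213 199 192 191 191 190 184 169 142 135 137 136
 136 133 133 132] [ 13  13   7  83 114 111 105 112 114 114 114 116 115 105  66  28  18  17
  20  19  21  17] [138 138 137 137 135 126 106  87  64  36  27  28  28  26  29  31]
col 330 [ 40  40  38  43  78 170 235 245 247 248 248 248 248 249 247 235 226 228
 229 231 233 234] [ 12   6  13  22  96 117  83  58  52  50  50  49  47  45  45  35  14  12
  12  13  12  12] [233 232 232 232 227 209 171 130  98  56  34  40  41  40  41  41]
col 420 [ 41  40  37  38  62 138 220 244 247 246 246 246 246 246 244 236 232 232
 231 230 229 228] [  6  12  20   7  80 112  98  63  52  55  55  56  56  57  58  52  21  12
  12  11  12  12] [236 236 236 235 233 226 202 148 110  80  50  41  42  43  42  42]
```

View pics/pegs.png

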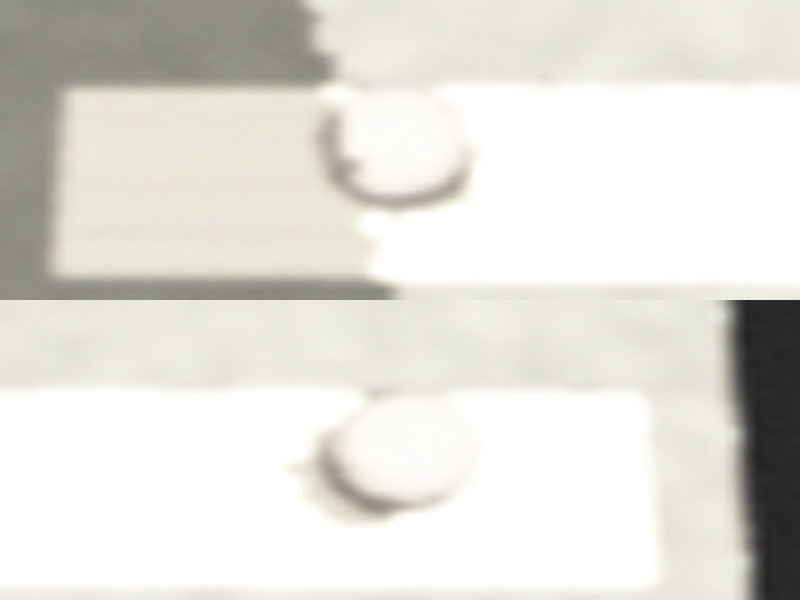

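Run:
```python
from h import *
from scipy.optimize import least_squares
from scipy.spatial.transform import Rotation as R
d=np.load("w1.npz"); c=(d["K"],d["T"])
lo=[(240,18),(330,19.2),(420,19.6)]; up=[(240,180.1),(330,180.2),(420,180.6)]
lf=[(224.4,60),(219.4,140)]; rt=[(435.2,60),(440,140)]
def fr(p): return R.from_euler("ZY",[p[2],-np.radians(25)]).as_matrix(),np.array([p[0],p[1],.055])
def bd(p,px,z=0):
    M,o=fr(p); return (onplane("wrist",px,nrm=M[:,2],c=c,p0=o+M[:,2]*z)-o)@M
def f(p): return np.r_[bd(p,lo)[:,0]+.075,bd(p,up)[:,0]-.095,bd(p,lf)[:,1]+.105,bd(p,rt)[:,1]-.105]*1e3
# try handedness: image left may be -y
r=least_squares(f,[.57,.21,.12]); print(r.x[:2]*1e3,np.degrees(r.x[2]),r.fun.round(1))
pg=bd(r.x,[(266.4,97.1),(404.5,97.9)],.014); print("pegs board mm",pg*1e3)
M,o=fr(r.x); np.savez("board.npz",M=M,o=o,py=pg[:,1].mean())
# top camera cross-check
print("top proj corners",proj("top",(np.array([[-.075,-.105,0],[-.075,.105,0],[.095,.105,0],[.095,-.105,0]])@M.T+o)).round(1))
```

```text
[571.6399054  212.46812415] 6.845560176650296 [ 0.3  1.   0.7 -0.6 -1.  -1.1  0.6  0.7 -0.6 -0.7]
pegs board mm [[ 18.6647616  -59.14073177  14.        ]
 [ 18.56907817  68.78529134  14.        ]]
top proj corners [[283.1 208.1]
 [211.4 218.2]
 [198.4 162. ]
 [273.7 151.6]]
```

Call:
send_rows:
  rows:
    - {"hand": 87, "x": -5, "y": -42, "z": -7, "roll": 1.8}
    - {"hand": 87, "x": -5, "y": -42, "z": -7, "roll": 1.8}
    - {"hand": 87, "x": -5, "y": -42, "z": -7, "roll": 1.8}
    - {"hand": 87, "x": -5, "y": -42, "z": -7, "roll": 1.8}
    - {"hand": 87, "x": -5, "y": -42, "z": -7, "roll": 1.8}
    - {"hand": 87, "x": -5, "y": -42, "z": -7, "roll": 1.8}
    - {"hand": 87, "x": -5, "y": -42, "z": -7, "roll": 1.8}
    - {"hand": 87, "x": -5, "y": -42, "z": -7, "roll": 1.8}
    - {"hand": 87, "x": -5, "y": -42, "z": -7, "roll": 1.8}
    - {"hand": 87, "x": -5, "y": -42, "z": -7, "roll": 1.8}

```text
time: 2.75
position: [0.6106, -0.2058, 0.2526]
tool_rot: [-0.692, 3.063, 0.001]
ft_force: [0.4, 0.3, 0.1]
grip_width: 0.998
grip_force: 0.0
```

Call:
send_rows:
  rows:
    - {"hand": 87, "x": 0, "y": 0, "z": 0, "roll": 0}
    - {"hand": 87, "x": 0, "y": 0, "z": 0, "roll": 0}
    - {"hand": 87, "x": 0, "y": 0, "z": 0, "roll": 0}
    - {"hand": 87, "x": 0, "y": 0, "z": 0, "roll": 0}

```text
time: 3.15
position: [0.6114, -0.2037, 0.2526]
tool_rot: [-0.691, 3.064, 0.001]
ft_force: [-0.1, -0.0, -0.4]
grip_width: 0.997
grip_force: 0.0
```

```bash
cat > tray.py <<'E'
from h import *
import sys
from scipy.spatial.transform import Rotation as R
def look(name):
    s=get_state(); c=cal("wrist"); im=get_image("wrist"); cv2.imwrite(f"pics/{name}.png",im)
    g=cv2.cvtColor(im,cv2.COLOR_BGR2GRAY); 
    m=((g>90)*255).astype(np.uint8); m[218:]=0
    cs=cv2.findContours(m,0,cv2.CHAIN_APPROX_NONE)[0]
    ct=max(cs,key=lambda k:cv2.contourArea(k) if 150<k[:,0,0].mean()<500 else 0).reshape(-1,2)
    P=onplane("wrist",ct,.005,c=c)*1e3
    r=cv2.minAreaRect(P[:,:2].astype(np.float32))
    t=s["position"]*1e3; M=R.from_rotvec(s["tool_rot"]).as_matrix()
    ty=np.degrees(np.arctan2(M[1,1],M[0,1]))
    print("t",s["time"],"tcp",t.round(1),"tool y deg",ty.round(2),"px bbox",ct.min(0),ct.max(0))
    print("rect",r,"in tool:",(np.array([*r[0],0])-[t[0],t[1],0])@M[:,:2])
if __name__=="__main__": look(sys.argv[1])
E
python3 tray.py w3
```

```text
t 3.15 tcp [ 611.4 -203.7  252.6] tool y deg 115.41 px bbox [227  15] [420 142]
rect ((528.9412231445312, -240.8185577392578), (110.86573791503906, 171.83863830566406), 25.324668884277344) in tool: [90.44660192  1.88636065]
```

View pics/w3.png

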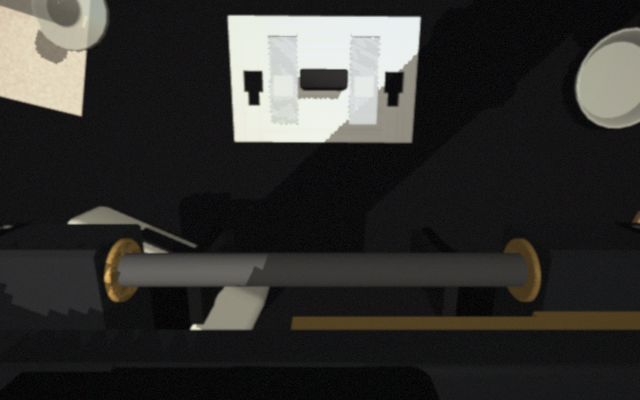

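Call:
send_rows:
  rows:
    - {"hand": 87, "x": -41, "y": -18, "z": 0, "roll": 0}
    - {"hand": 87, "x": -41.5, "y": -19, "z": 0, "roll": 0}
    - {"hand": 87, "x": 0, "y": 0, "z": -40, "roll": 0}
    - {"hand": 87, "x": 0, "y": 0, "z": -40, "roll": 0}
    - {"hand": 87, "x": 0, "y": 0, "z": -40, "roll": 0}
    - {"hand": 87, "x": 0, "y": 0, "z": -30, "roll": 0}
    - {"hand": 87, "x": 0, "y": 0, "z": -18, "roll": 0}
    - {"hand": 87, "x": 0, "y": 0, "z": 0, "roll": 0}
    - {"hand": 87, "x": 0, "y": 0, "z": 0, "roll": 0}

```text
time: 4.1
position: [0.5288, -0.2429, 0.0848]
tool_rot: [-0.687, 3.065, -0.0]
ft_force: [-0.4, -0.1, 0.5]
grip_width: 0.999
grip_force: 0.0
```

Call:
send_rows:
  rows:
    - {"hand": 30, "x": 0, "y": 0, "z": 0, "roll": 0}
    - {"hand": 30, "x": 0, "y": 0, "z": 0, "roll": 0}
    - {"hand": 30, "x": 0, "y": 0, "z": 0, "roll": 0}
    - {"hand": 30, "x": 0, "y": 0, "z": 0, "roll": 0}
    - {"hand": 30, "x": 0, "y": 0, "z": 0, "roll": 0}
    - {"hand": 30, "x": 0, "y": 0, "z": 0, "roll": 0}
    - {"hand": 30, "x": 0, "y": 0, "z": 0, "roll": 0}
    - {"hand": 30, "x": 0, "y": 0, "z": 0, "roll": 0}
    - {"hand": 30, "x": 0, "y": 0, "z": 0, "roll": 0}
    - {"hand": 30, "x": 0, "y": 0, "z": 0, "roll": 0}
  force: 15

```text
time: 5.1
position: [0.528, -0.2433, 0.0843]
tool_rot: [0.685, -3.066, -0.001]
ft_force: [-1.1, 1.5, 1.5]
grip_width: 0.461
grip_force: 15.0
```

Call:
send_rows:
  rows:
    - {"hand": 87, "x": 0, "y": 0, "z": 0, "roll": 0}
    - {"hand": 87, "x": 0, "y": 0, "z": 0, "roll": 0}
    - {"hand": 87, "x": 0, "y": 0, "z": 0, "roll": 0}
    - {"hand": 87, "x": 0, "y": 0, "z": 40, "roll": 0}
    - {"hand": 87, "x": 0, "y": 0, "z": 40, "roll": 0}
    - {"hand": 87, "x": 0, "y": 0, "z": 40, "roll": 0}
    - {"hand": 87, "x": 0, "y": 0, "z": 40, "roll": 0}
    - {"hand": 87, "x": 40, "y": 18, "z": 8, "roll": 0}
    - {"hand": 87, "x": 40, "y": 18, "z": 0, "roll": 0}
    - {"hand": 87, "x": 0, "y": 0, "z": 0, "roll": 0}

```text
time: 6.1
position: [0.6132, -0.2019, 0.2519]
tool_rot: [-0.697, 3.059, 0.003]
ft_force: [0.5, 1.3, -0.5]
grip_width: 0.995
grip_force: 0.0
```

Call:
send_rows:
  rows:
    - {"hand": 87, "x": 0, "y": 0, "z": 0, "roll": 0}
    - {"hand": 87, "x": 0, "y": 0, "z": 0, "roll": 0}
    - {"hand": 87, "x": 0, "y": 0, "z": 0, "roll": 0}

```text
time: 6.4
position: [0.607, -0.2089, 0.2523]
tool_rot: [0.681, -3.066, 0.0]
ft_force: [-0.8, -0.7, 0.2]
grip_width: 0.996
grip_force: 0.0
```

```bash
python3 tray.py w4
python3 - <<'E'
from h import *
im=get_image("top"); g=cv2.cvtColor(im,cv2.COLOR_BGR2GRAY)
E
```

```text
t 6.4 tcp [ 607.  -208.9  252.3] tool y deg 115.05 px bbox [229  24] [421 149]
rect ((529.6064453125, -241.6388397216797), (110.23704528808594, 171.25259399414062), 24.987154006958008) in tool: [83.93259679  3.12661756]
```

Call:
send_rows:
  rows:
    - {"hand": 87, "x": -39, "y": -17, "z": 0, "roll": 0}
    - {"hand": 87, "x": -39, "y": -17.5, "z": 0, "roll": 0}
    - {"hand": 87, "x": 0, "y": 0, "z": -40, "roll": 0}
    - {"hand": 87, "x": 0, "y": 0, "z": -40, "roll": 0}
    - {"hand": 87, "x": 0, "y": 0, "z": -40, "roll": 0}
    - {"hand": 87, "x": 0, "y": 0, "z": -30, "roll": 0}
    - {"hand": 87, "x": 0, "y": 0, "z": -18, "roll": 0}
    - {"hand": 87, "x": 0, "y": 0, "z": 0, "roll": 0}
    - {"hand": 87, "x": 0, "y": 0, "z": 0, "roll": 0}
    - {"hand": 87, "x": 0, "y": 0, "z": 0, "roll": 0}

```text
time: 7.5
position: [0.531, -0.2427, 0.086]
tool_rot: [-0.684, 3.064, -0.002]
ft_force: [0.2, -0.2, -0.1]
grip_width: 0.998
grip_force: 0.0
```

Call:
send_rows:
  rows:
    - {"hand": 50, "x": 0, "y": 0, "z": 0, "roll": 0}
    - {"hand": 50, "x": 0, "y": 0, "z": 0, "roll": 0}
    - {"hand": 30, "x": 0, "y": 0, "z": 0, "roll": 0}
    - {"hand": 30, "x": 0, "y": 0, "z": 0, "roll": 0}
    - {"hand": 30, "x": 0, "y": 0, "z": 0, "roll": 0}
    - {"hand": 30, "x": 0, "y": 0, "z": 0, "roll": 0}
    - {"hand": 30, "x": 0, "y": 0, "z": 0, "roll": 0}
  force: 20

```text
time: 8.2
position: [0.5301, -0.2421, 0.0842]
tool_rot: [0.685, -3.066, -0.0]
ft_force: [-0.1, 0.5, 1.0]
grip_width: 0.461
grip_force: 20.0
```

Run:
```python
from h import *
s=get_state(); print(s["position"]*1e3,s["tool_rot"],s["grip_force"],s["grip_width"],s["ft_force"])
b=np.load("board.npz"); M,o=b["M"],b["o"]; yc=b["py"]-.0009
u=np.array([M[0,0],M[1,0],0]); u/=np.linalg.norm(u); yv=M[:,1]; c0=np.array([o[0],o[1],0])+yv*yc
h=.033
def tcp(xe,th,up=0):
    ca=np.radians(25); t=np.radians(th)
    U=xe*np.cos(ca)-.055*np.cos(t)-h*np.sin(t); Z=.055+xe*np.sin(ca)-.055*np.sin(t)+h*np.cos(t)
    return (c0+u*U+[0,0,Z+.051+up])*1e3
for xe,th,up in [(.093,0,.03),(.093,0,0),(.093,4,0),(.093,8,0),(.093,12,0),(.0736,12,.02),(.0736,12,.005),(.0736,12,0),(.0736,16,0),(.0736,20,0),(.0736,25,0),(.055,25,0)]: print(xe,th,up,tcp(xe,th,up).round(1))
print("u",u,"yv",yv)
```

```text
[ 530.07296697 -242.05258537   84.21765274] [ 6.84822798e-01 -3.06596567e+00 -1.62085344e-04] 19.99935498693958 0.4609268689923056 [-0.13921158  0.51861258  0.98623984]
0.093 0 0.03 [600.3 219.9 208.3]
0.093 0 0 [600.3 219.9 178.3]
0.093 4 0 [598.1 219.6 174.4]
0.093 8 0 [596.2 219.4 170.3]
0.093 12 0 [594.6 219.2 166.1]
0.0736 12 0.02 [577.2 217.1 177.9]
0.0736 12 0.005 [577.2 217.1 162.9]
0.0736 12 0 [577.2 217.1 157.9]
0.0736 16 0 [575.9 216.9 153.7]
0.0736 20 0 [574.9 216.8 149.3]
0.0736 25 0 [574.1 216.7 143.8]
0.055 25 0 [557.3 214.7 135.9]
u [0.99287104 0.11919351 0.        ] yv [-0.11919351  0.99287104  0.        ]
```

Call:
send_rows:
  rows:
    - {"hand": 30, "x": 0, "y": 0, "z": 15, "roll": 0}
    - {"hand": 30, "x": 0, "y": 0, "z": 30, "roll": 0}
    - {"hand": 30, "x": 0, "y": 0, "z": 35, "roll": 0}
    - {"hand": 30, "x": 0, "y": 0, "z": 35, "roll": 0}
    - {"hand": 30, "x": 0, "y": 10, "z": 25, "roll": 0}
    - {"hand": 30, "x": 5, "y": 20, "z": 10, "roll": -1.3}
    - {"hand": 30, "x": 5, "y": 30, "z": 0, "roll": -2}
    - {"hand": 30, "x": 5, "y": 35, "z": 0, "roll": -2}
    - {"hand": 30, "x": 5, "y": 35, "z": 0, "roll": -2}
    - {"hand": 30, "x": 10, "y": 40, "z": 0, "roll": -2}

```text
time: 9.2
position: [0.5593, -0.0719, 0.2349]
tool_rot: [0.428, -3.112, 0.001]
ft_force: [1.2, -0.8, -3.2]
grip_width: 0.46
grip_force: 20.0
```

Call:
send_rows:
  rows:
    - {"hand": 30, "x": 10, "y": 40, "z": 0, "roll": -2}
    - {"hand": 30, "x": 10, "y": 40, "z": 0, "roll": -2}
    - {"hand": 30, "x": 5, "y": 40, "z": 0, "roll": -2}
    - {"hand": 30, "x": 5, "y": 40, "z": 0, "roll": -2}
    - {"hand": 30, "x": 5, "y": 40, "z": 0, "roll": -1}
    - {"hand": 30, "x": 5, "y": 35, "z": 0, "roll": 0}
    - {"hand": 30, "x": 0, "y": 30, "z": 0, "roll": 0}
    - {"hand": 30, "x": 0, "y": 18, "z": 0, "roll": 0}
    - {"hand": 30, "x": 0, "y": 9, "z": 0, "roll": 0}
    - {"hand": 30, "x": 0, "y": 0, "z": 0, "roll": 0}

```text
time: 10.2
position: [0.5998, 0.2204, 0.2343]
tool_rot: [0.19, -3.135, 0.0]
ft_force: [-0.5, -0.1, -3.8]
grip_width: 0.457
grip_force: 20.0
```

Call:
send_rows:
  rows:
    - {"hand": 30, "x": 0, "y": 0, "z": -10, "roll": 0}
    - {"hand": 30, "x": 0, "y": 0, "z": -10, "roll": 0}
    - {"hand": 30, "x": 0, "y": 0, "z": -5, "roll": 0}
    - {"hand": 30, "x": 0, "y": 0, "z": 0, "roll": 0}
    - {"hand": 30, "x": 0, "y": 0, "z": 0, "roll": 0}
    - {"hand": 30, "x": 0, "y": 0, "z": 0, "roll": 0}

```text
time: 10.8
position: [0.6004, 0.2199, 0.2097]
tool_rot: [-0.188, 3.135, 0.0]
ft_force: [0.3, -0.2, -2.6]
grip_width: 0.453
grip_force: 20.0
```

Run:
```python
from h import *
cv2.imwrite("pics/side1.png",cv2.resize(get_image("side")[180:300,220:380],None,fx=5,fy=5)); s=get_state(); print(s["time"],s["position"]*1e3,s["tool_rot"],s["ft_force"])
```

```text
10.85 [600.3724952  219.96561773 209.78682523] [-1.88492236e-01  3.13508691e+00  5.90628273e-04] [ 0.26035425  0.67478078 -4.36521148]
```

View pics/side1.png

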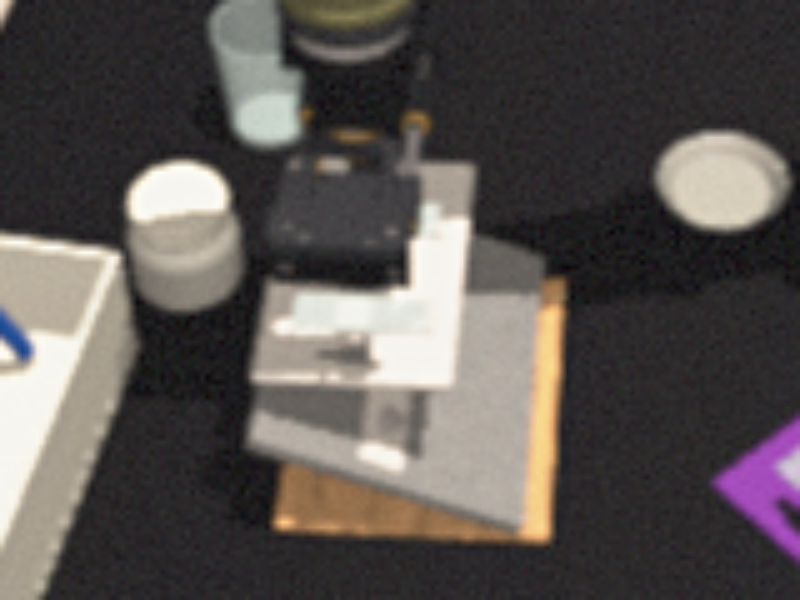

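Call:
send_rows:
  rows:
    - {"hand": 30, "x": 0, "y": 0, "z": -10, "roll": 0}
    - {"hand": 30, "x": 0, "y": 0, "z": -10, "roll": 0}
    - {"hand": 30, "x": 0, "y": 0, "z": -5, "roll": 0}
    - {"hand": 30, "x": 0, "y": 0, "z": -2, "roll": 0}
    - {"hand": 30, "x": 0, "y": 0, "z": 0, "roll": 0}
    - {"hand": 30, "x": 0, "y": 0, "z": 0, "roll": 0}
  force: 12

```text
time: 11.45
position: [0.6003, 0.22, 0.1825]
tool_rot: [-0.189, 3.136, 0.0]
ft_force: [0.9, -0.6, -2.4]
grip_width: 0.458
grip_force: 12.0
```

Call:
send_rows:
  rows:
    - {"hand": 30, "x": 0, "y": 0, "z": -1.5, "roll": 0}
    - {"hand": 30, "x": 0, "y": 0, "z": -1.5, "roll": 0}
    - {"hand": 30, "x": 0, "y": 0, "z": 0, "roll": 0}

```text
time: 11.75
position: [0.6, 0.2199, 0.1791]
tool_rot: [0.188, -3.136, -0.0]
ft_force: [-0.4, -0.4, -3.3]
grip_width: 0.458
grip_force: 12.0
```

Call:
send_rows:
  rows:
    - {"hand": 30, "x": 0, "y": 0, "z": -1.5, "roll": 0}
    - {"hand": 30, "x": 0, "y": 0, "z": -1.5, "roll": 0}
    - {"hand": 30, "x": 0, "y": 0, "z": 0, "roll": 0}

```text
time: 12.05
position: [0.6, 0.2199, 0.1765]
tool_rot: [0.189, -3.136, -0.0]
ft_force: [-1.0, -0.8, -1.4]
grip_width: 0.455
grip_force: 12.0
```

Call:
send_rows:
  rows:
    - {"hand": 30, "x": -1, "y": -0.1, "z": -1.5, "roll": 0}
    - {"hand": 30, "x": -1, "y": -0.1, "z": -1.5, "roll": 0}
    - {"hand": 30, "x": 0, "y": 0, "z": 0, "roll": 0}

```text
time: 12.35
position: [0.5981, 0.2198, 0.1732]
tool_rot: [-0.189, 3.136, 0.0]
ft_force: [-0.3, -0.5, -1.1]
grip_width: 0.459
grip_force: 12.0
```

Call:
send_rows:
  rows:
    - {"hand": 30, "x": -1, "y": -0.1, "z": -1.5, "roll": 0}
    - {"hand": 30, "x": -1, "y": -0.1, "z": -1.5, "roll": 0}
    - {"hand": 30, "x": 0, "y": 0, "z": 0, "roll": 0}

```text
time: 12.65
position: [0.5958, 0.2196, 0.17]
tool_rot: [0.189, -3.135, -0.0]
ft_force: [-0.2, -0.2, -0.6]
grip_width: 0.458
grip_force: 12.0
```

Call:
send_rows:
  rows:
    - {"hand": 30, "x": -1, "y": -0.1, "z": -1.5, "roll": 0}
    - {"hand": 30, "x": -1, "y": -0.1, "z": -1.5, "roll": 0}
    - {"hand": 30, "x": 0, "y": 0, "z": 0, "roll": 0}

```text
time: 12.95
position: [0.5938, 0.2194, 0.167]
tool_rot: [0.189, -3.135, 0.0]
ft_force: [-0.0, -0.5, -1.3]
grip_width: 0.463
grip_force: 12.0
```

Call:
send_rows:
  rows:
    - {"hand": 30, "x": -0.5, "y": -0.1, "z": -1.5, "roll": 0}
    - {"hand": 30, "x": 0, "y": 0, "z": 0, "roll": 0}
    - {"hand": 30, "x": 0, "y": 0, "z": 6, "roll": 0}
    - {"hand": 30, "x": 0, "y": 0, "z": 6, "roll": 0}
    - {"hand": 30, "x": -5, "y": -0.6, "z": 0, "roll": 0}
    - {"hand": 30, "x": -6, "y": -0.8, "z": 0, "roll": 0}
    - {"hand": 30, "x": -5, "y": -0.7, "z": 0, "roll": 0}
    - {"hand": 30, "x": 0, "y": 0, "z": 0, "roll": 0}
    - {"hand": 30, "x": 0, "y": 0, "z": 0, "roll": 0}
    - {"hand": 30, "x": 0, "y": 0, "z": 0, "roll": 0}
  force: 14

```text
time: 13.95
position: [0.5777, 0.2171, 0.1778]
tool_rot: [-0.189, 3.136, 0.0]
ft_force: [-0.4, -0.2, -3.0]
grip_width: 0.463
grip_force: 14.0
```

Run:
```python
from h import *
im=get_image("side"); a=cv2.resize(im[195:285,260:350],(600,600),interpolation=2)
cv2.imwrite("pics/side2.png",a); s=get_state(); print(s["time"],s["position"]*1e3,s["tool_rot"],s["ft_force"])
```

```text
14.0 [577.74885548 217.1394874  177.77082973] [-1.88427134e-01  3.13572891e+00  1.33223504e-04] [-0.75670577 -0.75967975 -2.53710157]
```

View pics/side2.png

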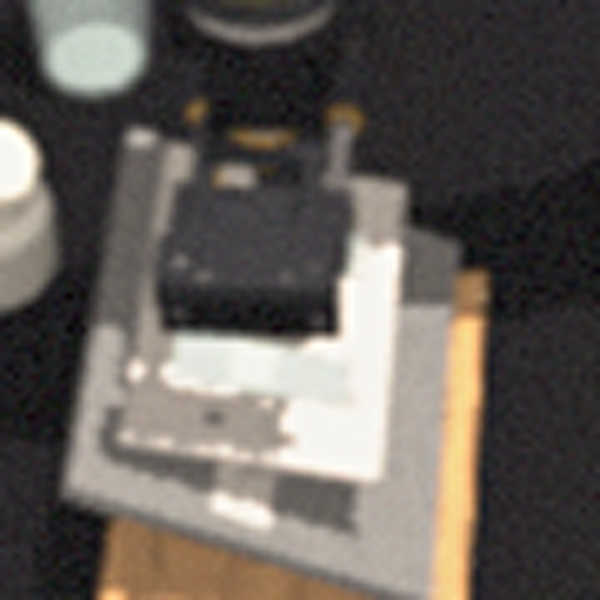

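Call:
send_rows:
  rows:
    - {"hand": 30, "x": 0, "y": 0, "z": -6, "roll": 0}
    - {"hand": 30, "x": 0, "y": 0, "z": -6, "roll": 0}
    - {"hand": 30, "x": 0, "y": 0, "z": -3, "roll": 0}
    - {"hand": 30, "x": 0, "y": 0, "z": 0, "roll": 0}
    - {"hand": 30, "x": 0, "y": 0, "z": 0, "roll": 0}
  force: 12

```text
time: 14.5
position: [0.5776, 0.2171, 0.1626]
tool_rot: [0.188, -3.136, 0.0]
ft_force: [-0.1, 0.1, -2.1]
grip_width: 0.46
grip_force: 12.0
```

Call:
send_rows:
  rows:
    - {"hand": 30, "x": 0, "y": 0, "z": -1.5, "roll": 0}
    - {"hand": 30, "x": 0, "y": 0, "z": -1.5, "roll": 0}
    - {"hand": 30, "x": 0, "y": 0, "z": -1.5, "roll": 0}
    - {"hand": 30, "x": 0, "y": 0, "z": 0, "roll": 0}

```text
time: 14.9
position: [0.5778, 0.2172, 0.1585]
tool_rot: [-0.189, 3.135, 0.0]
ft_force: [-0.7, -0.3, -0.7]
grip_width: 0.462
grip_force: 12.0
```

Call:
send_rows:
  rows:
    - {"hand": 30, "x": -0.4, "y": 0, "z": -1.5, "roll": 0}
    - {"hand": 30, "x": -0.4, "y": 0, "z": -1, "roll": 0}
    - {"hand": 30, "x": 0, "y": 0, "z": 0, "roll": 0}

```text
time: 15.2
position: [0.5769, 0.2172, 0.1559]
tool_rot: [-0.188, 3.135, 0.0]
ft_force: [0.3, -0.6, -0.4]
grip_width: 0.457
grip_force: 12.0
```

Call:
send_rows:
  rows:
    - {"hand": 30, "x": -0.3, "y": 0, "z": -1, "roll": 0}
    - {"hand": 30, "x": -0.3, "y": 0, "z": -1, "roll": 0}
    - {"hand": 30, "x": 0, "y": 0, "z": 0, "roll": 0}

```text
time: 15.5
position: [0.5761, 0.2171, 0.1536]
tool_rot: [0.189, -3.136, -0.0]
ft_force: [0.0, 0.6, -0.1]
grip_width: 0.458
grip_force: 12.0
```

Call:
send_rows:
  rows:
    - {"hand": 30, "x": -0.2, "y": 0, "z": -1, "roll": 0}
    - {"hand": 30, "x": -0.2, "y": 0, "z": -1, "roll": 0}
    - {"hand": 30, "x": 0, "y": 0, "z": 0, "roll": 0}

```text
time: 15.8
position: [0.5757, 0.2171, 0.1516]
tool_rot: [0.189, -3.136, -0.0]
ft_force: [-0.2, -0.5, -0.5]
grip_width: 0.459
grip_force: 12.0
```

Call:
send_rows:
  rows:
    - {"hand": 30, "x": -0.2, "y": 0, "z": -1, "roll": 0}
    - {"hand": 30, "x": -0.2, "y": 0, "z": -1, "roll": 0}
    - {"hand": 30, "x": 0, "y": 0, "z": 0, "roll": 0}

```text
time: 16.1
position: [0.5753, 0.2171, 0.1496]
tool_rot: [0.189, -3.136, -0.0]
ft_force: [-0.0, 0.1, -0.6]
grip_width: 0.457
grip_force: 12.0
```

Call:
send_rows:
  rows:
    - {"hand": 30, "x": -0.2, "y": 0, "z": -1, "roll": 0}
    - {"hand": 30, "x": -0.2, "y": 0, "z": -1, "roll": 0}
    - {"hand": 30, "x": 0, "y": 0, "z": 0, "roll": 0}

```text
time: 16.4
position: [0.5749, 0.2171, 0.1476]
tool_rot: [0.189, -3.136, 0.0]
ft_force: [0.6, -0.4, -0.8]
grip_width: 0.458
grip_force: 12.0
```

Call:
send_rows:
  rows:
    - {"hand": 30, "x": -0.1, "y": 0, "z": -1, "roll": 0}
    - {"hand": 30, "x": -0.1, "y": 0, "z": -1, "roll": 0}
    - {"hand": 30, "x": 0, "y": 0, "z": 0, "roll": 0}

```text
time: 16.7
position: [0.5747, 0.2171, 0.1456]
tool_rot: [0.189, -3.136, -0.0]
ft_force: [0.8, 0.1, -1.1]
grip_width: 0.457
grip_force: 12.0
```

Call:
send_rows:
  rows:
    - {"hand": 30, "x": 0, "y": 0, "z": -1, "roll": 0}
    - {"hand": 30, "x": 0, "y": 0, "z": -1, "roll": 0}
    - {"hand": 30, "x": 0, "y": 0, "z": 0, "roll": 0}
    - {"hand": 30, "x": 0, "y": 0, "z": 0, "roll": 0}

```text
time: 17.1
position: [0.5747, 0.2171, 0.1437]
tool_rot: [0.189, -3.136, -0.0]
ft_force: [-0.2, -0.3, -0.8]
grip_width: 0.46
grip_force: 12.0
```

Call:
send_rows:
  rows:
    - {"hand": 30, "x": 0, "y": 0, "z": -1, "roll": 0}
    - {"hand": 30, "x": 0, "y": 0, "z": -0.5, "roll": 0}
    - {"hand": 30, "x": 0, "y": 0, "z": 0, "roll": 0}

```text
time: 17.4
position: [0.575, 0.2172, 0.1427]
tool_rot: [-0.188, 3.135, 0.0]
ft_force: [-0.9, -0.6, 1.9]
grip_width: 0.457
grip_force: 12.0
```

Call:
send_rows:
  rows:
    - {"hand": 30, "x": 0, "y": 0, "z": -1, "roll": 0}
    - {"hand": 30, "x": 0, "y": 0, "z": -0.5, "roll": 0}
    - {"hand": 30, "x": 0, "y": 0, "z": 0, "roll": 0}

```text
time: 17.7
position: [0.5754, 0.2172, 0.1416]
tool_rot: [-0.188, 3.134, 0.001]
ft_force: [-0.3, -0.8, 4.9]
grip_width: 0.458
grip_force: 12.0
```

Run:
```python
from h import *
im=get_image("side"); a=cv2.resize(im[195:285,260:350],(600,600),interpolation=2)
cv2.imwrite("pics/side3.png",a); s=get_state(); print(s["time"],s["position"]*1e3,s["tool_rot"],s["ft_force"])
```

```text
17.75 [575.36104366 217.21975924 141.63934918] [-1.88448415e-01  3.13447152e+00  6.10827852e-04] [-0.29636691 -1.82300401  6.00965613]
```

View pics/side3.png

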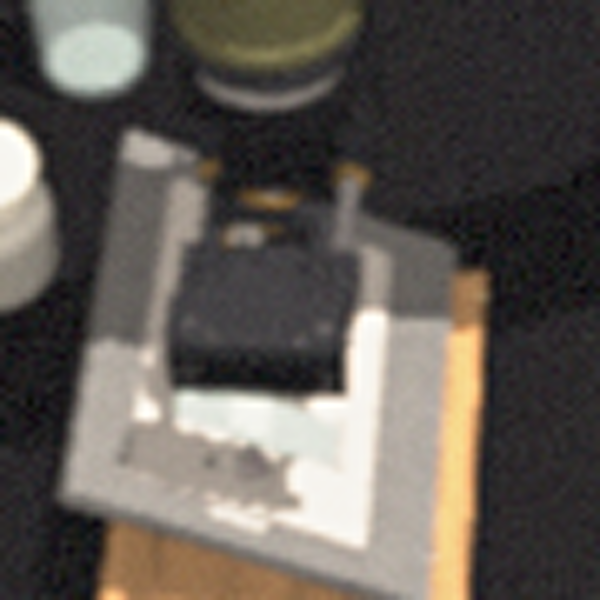

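Call:
send_rows:
  rows:
    - {"hand": 30, "x": 0, "y": 0, "z": 1, "roll": 0}
    - {"hand": 30, "x": 0, "y": 0, "z": 0, "roll": 0}
    - {"hand": 30, "x": 0, "y": 0, "z": 0, "roll": 0}

```text
time: 18.05
position: [0.5752, 0.2171, 0.1421]
tool_rot: [-0.188, 3.135, 0.0]
ft_force: [0.4, -0.7, 3.5]
grip_width: 0.456
grip_force: 12.0
```

Call:
send_rows:
  rows:
    - {"hand": 30, "x": -1.8, "y": -0.2, "z": -0.8, "roll": 0}
    - {"hand": 30, "x": -1.8, "y": -0.2, "z": -0.8, "roll": 0}
    - {"hand": 30, "x": 0, "y": 0, "z": 0, "roll": 0}
    - {"hand": 30, "x": 0, "y": 0, "z": 0, "roll": 0}

```text
time: 18.45
position: [0.5708, 0.217, 0.14]
tool_rot: [0.189, -3.135, -0.0]
ft_force: [0.1, -0.6, 4.2]
grip_width: 0.456
grip_force: 12.0
```

Call:
send_rows:
  rows:
    - {"hand": 30, "x": -1.8, "y": -0.2, "z": -0.8, "roll": 0}
    - {"hand": 30, "x": -1.8, "y": -0.2, "z": -0.8, "roll": 0}
    - {"hand": 30, "x": 0, "y": 0, "z": 0, "roll": 0}
    - {"hand": 30, "x": 0, "y": 0, "z": 0, "roll": 0}

```text
time: 18.85
position: [0.5673, 0.2164, 0.1384]
tool_rot: [0.189, -3.135, -0.0]
ft_force: [-0.5, 0.4, 3.3]
grip_width: 0.458
grip_force: 12.0
```

Call:
send_rows:
  rows:
    - {"hand": 30, "x": -1.8, "y": -0.2, "z": -0.8, "roll": 0}
    - {"hand": 30, "x": -1.8, "y": -0.2, "z": -0.8, "roll": 0}
    - {"hand": 30, "x": 0, "y": 0, "z": 0, "roll": 0}
    - {"hand": 30, "x": 0, "y": 0, "z": 0, "roll": 0}

```text
time: 19.25
position: [0.5636, 0.2158, 0.1368]
tool_rot: [0.189, -3.135, 0.0]
ft_force: [-0.4, 1.3, 2.9]
grip_width: 0.459
grip_force: 12.0
```

Call:
send_rows:
  rows:
    - {"hand": 30, "x": -1.8, "y": -0.2, "z": -0.8, "roll": 0}
    - {"hand": 30, "x": -1.8, "y": -0.2, "z": -0.8, "roll": 0}
    - {"hand": 30, "x": 0, "y": 0, "z": 0, "roll": 0}
    - {"hand": 30, "x": 0, "y": 0, "z": 0, "roll": 0}

```text
time: 19.65
position: [0.5603, 0.2155, 0.1353]
tool_rot: [0.189, -3.136, 0.0]
ft_force: [0.5, -0.6, 2.5]
grip_width: 0.462
grip_force: 12.0
```

Call:
send_rows:
  rows:
    - {"hand": 30, "x": -0.9, "y": -0.1, "z": -0.4, "roll": 0}
    - {"hand": 30, "x": -0.9, "y": -0.1, "z": -0.4, "roll": 0}
    - {"hand": 30, "x": 0, "y": 0, "z": 0, "roll": 0}
    - {"hand": 30, "x": 0, "y": 0, "z": 0, "roll": 0}

```text
time: 20.05
position: [0.5599, 0.2154, 0.1354]
tool_rot: [-0.188, 3.133, 0.001]
ft_force: [5.5, 0.7, 5.2]
grip_width: 0.463
grip_force: 12.0
```

Call:
send_rows:
  rows:
    - {"hand": 30, "x": -0.9, "y": -0.1, "z": -0.4, "roll": 0}
    - {"hand": 30, "x": 0, "y": 0, "z": 0, "roll": 0}
    - {"hand": 30, "x": 0, "y": 0, "z": 0, "roll": 0}

```text
time: 20.35
position: [0.5596, 0.2153, 0.1354]
tool_rot: [-0.188, 3.131, 0.001]
ft_force: [6.1, 0.7, 5.2]
grip_width: 0.46
grip_force: 12.0
```

Call:
send_rows:
  rows:
    - {"hand": 46, "x": 0, "y": 0, "z": 0, "roll": 0}
    - {"hand": 60, "x": 0, "y": 0, "z": 0, "roll": 0}
    - {"hand": 75, "x": 0, "y": 0, "z": 0, "roll": 0}
    - {"hand": 75, "x": 0, "y": 0, "z": 0, "roll": 0}
    - {"hand": 75, "x": 0, "y": 0, "z": 0, "roll": 0}

```text
time: 20.85
position: [0.5571, 0.2152, 0.1336]
tool_rot: [0.189, -3.134, 0.0]
ft_force: [0.3, -0.0, -0.5]
grip_width: 0.798
grip_force: 0.0
```

Call:
send_rows:
  rows:
    - {"hand": 75, "x": 0, "y": 0, "z": 5, "roll": 0}
    - {"hand": 75, "x": 0, "y": 0, "z": 15, "roll": 0}
    - {"hand": 75, "x": 0, "y": 0, "z": 30, "roll": 0}
    - {"hand": 75, "x": 0, "y": 0, "z": 40, "roll": 0}
    - {"hand": 75, "x": 0, "y": 0, "z": 40, "roll": 0}
    - {"hand": 75, "x": 30, "y": 0, "z": 30, "roll": 0}
    - {"hand": 75, "x": 40, "y": 0, "z": 20, "roll": 0}
    - {"hand": 75, "x": 30, "y": 0, "z": 0, "roll": 0}
    - {"hand": 75, "x": 0, "y": 0, "z": 0, "roll": 0}
    - {"hand": 75, "x": 0, "y": 0, "z": 0, "roll": 0}

```text
time: 21.85
position: [0.6576, 0.215, 0.3144]
tool_rot: [0.188, -3.135, -0.0]
ft_force: [0.6, -0.1, -0.0]
grip_width: 0.865
grip_force: 0.0
```

Run:
```python
from h import *
s=get_state(); c=cal("wrist"); im=get_image("wrist"); cv2.imwrite("pics/w9.png",im); np.savez("w9.npz",K=c[0],T=c[1])
print(s["time"],s["position"],s["ft_force"])
b=np.load("board.npz"); M,o=b["M"],b["o"]
q=np.array([[-55,-80.2,5],[55,-80.2,5],[55,89.8,5],[-55,89.8,5],[18,-60.2,14],[18,69.8,14]])*1e-3
print(proj("wrist",q@M.T+o,c).round(0))
```

```text
21.85 [0.65759326 0.21504616 0.31441257] [ 0.61386892 -0.12827182 -0.02567981]
[[247.  33.]
 [242. 141.]
 [428. 141.]
 [422.  33.]
 [263.  99.]
 [407.  99.]]
```

View pics/w9.png

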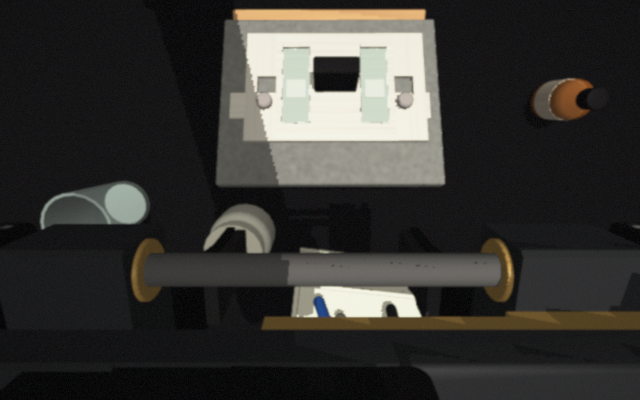

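```bash
python3 -c "
from bench import *
print(close_job())"
```

```text
the job is handed in; nothing more can be done
None
```

The aluminium tray now hangs on both pegs of the drying easel, flat and slid home: the last camera view puts its edges within about 2 mm of the predicted home position. The gripper has let go and backed clear, no bystander was touched that I could see, and the job was handed in at about 22 s of the 72 s allowed.

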